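# Angle a basswood strip past the peg into the work board's bay

## Robot

A 7-joint arm with a two-finger parallel gripper is mounted at the origin on the work surface. World frame = base frame: x ahead of the robot, y to its left, z up, the work surface at z = 0. Lengths are in m, angles in rad, forces in N, time in s.
With the tool pointing down it reaches from about 0.425 to 0.95 m from the base axis. Payload 4.7 kg.
Tool frame: the origin (TCP) lies between the finger pads; the fingertips stand 25 mm ahead of it and the grasp point (between the pads) lies 6 mm ahead of it; z points along the fingers, y is the line along which they close (so a half turn about z gives the same grasp; the last joint's range is limited). The gripper opens to 85 mm and grips with 20 to 120 N. Pads are 22 mm wide; open, the fingers measure 114 mm over their backs; the gripper's body (76 mm by 85 mm) begins 54 mm behind the grasp point. The pads swing forward as they close: fully open they stand 13 mm farther back than shut.
Start: joints at [-1.372, 0.469, -0.049, 1.532, 0.024, 1.141, -0.082], TCP at [0.152, 0.658, 0.256] pointing down, gripper open.
Joint ranges: [-2.59, 2.59], [-0.33, 1.99], [-1.39, 1.29], [0.1, 2.45], [-1.04, 4.18], [0.21, 1.99], [-2.66, 2.66]. Speed limits (rad/s): [2.57, 2.57, 3.14, 3.14, 3.14, 3.14, 3.14].

## Interface

Orientations are given as a 3x3 rotation matrix whose columns are the frame's x, y, z axes.
In Python, from rig import * gives the robot as it stands. Calls block until the motion is done:
- movep(position, orientation): joint-space move of the TCP to a pose.
- move_l(position, attitude=None, feed=0.15, until_force=None): straight line of the TCP; attitude=None keeps the orientation; feed is the mean speed in m/s. With until_force (N) it stops when the force on the tool has changed by that much, and returns True; else False.
- move_joints(angles): joint-space move.
- command_gripper(opening, newtons=None): finger opening in m; newtons is the grip in N (None keeps the last); returns when the fingers have stopped.
- sleep(seconds).
- inverse_kinematics(position, orientation): joint angles nearest the present ones, or None.
- sense(): the state.
- camera(name): name is "scene" or "top" or "wrist"; returns (picture, depth): 420x560x3 uint8, red, green, blue; 420x560 float32, m along the optical axis (not along the pixel's ray), 0 where there is no reading.
- camera_params(name): a dict with "K" (3x3 intrinsics, pixels), "position" and "rotation" of the camera in the world; the wrist camera has in their place "tool_from_camera" (4x4, takes a point from camera to tool coordinates, whose origin is the TCP and whose axes are the flange's). Camera axes: x right, y down, z forward; pixel columns grow to the right and rows downward; lengths in m; the calibration is good to about 2 mm. A picture is of the moment at which its call begins: read the wrist's pose just before it. camera_params takes no time and is no camera call.
A pose or a line that the arm cannot do raises Unreachable and nothing moves.
- finish_job(): hands the job in; it is judged then, once.
The state is a dict: "time_s": time; "joint_pos": joint angles; "qd": joint speeds; "joint_efforts": joint torques, N m; "position": TCP position; "tcp_rot": TCP orientation; "wrist_force": force on the tool from outside, world axes, zero at the start; "ft_torque": the same for the moment, N m; "finger_gap": finger opening in m; "gripper_force": force on a finger pad.
Only numpy, scipy, OpenCV 4.12 (cv2) and the standard library are available. Lean on these libraries where they do the work, as an engineer would, in place of code of your own. Each camera call takes 0.05 s, during which the arm holds its last target. There are 200 camera calls.

## Task

Bring the long wooden strip into the holding bay at the far side of the cork work board: pushing with the fingertips at one end and then the other, slide it along the board, angle it in behind the upright peg and leave it lying flush along the back fence, between the two end stops. Only slide it: it must never be lifted or tipped up off the board. Leave the eraser, the wooden charm, the cup and the pencil pot where they are.

Things in the scene. Friction and masses are not known exactly. Their poses are not given: they have to be found in the camera images.
- board: Fixed work board, cork-faced plywood 400 x 520 mm, 6 mm thick. Origin: at table level (z=0) under the middle of its back fence's front face; +x points away from the robot, y along the fence. Cork surface at z=6 mm, x -370 to +30 mm, y -260 to +260 mm. Pale wooden fence along y: front face at x=0, 24 mm thick, 320 mm long, top at z=28 mm. Two end stops as high as the fence.
- bay (a point): Middle of the bay's floor, on the cork, at board x=-22.5 mm, y=0, axes as the board's. The bay is 270 mm long (inner faces of the end stops at y=-135 and +135 mm; each stop 25 mm wide) and 45 mm deep from the fence to the front of the stops; open to the front (-x).
- peg: Fixed upright wooden peg, 18 mm diameter, 45 mm tall, before the bay's mouth in one of two holes: at board x=-65 mm, y=+75 or -75 mm (the other hole is empty: a flat metal ring, no obstacle). Origin: centre of its foot, on the cork. Peg to the farther end stop: only 201 mm, so the strip cannot go in broadside. Peg to fence: 56 mm.
- strip: Loose pale basswood strip 220 x 28 x 15 mm, burnt border, small hanging hole, lying flat on the cork, 60 to 130 g, ordinary friction. Origin: centre of its underside; x along its length, y across, z up. It starts before the bay, roughly pointing at it. Either end may go first. Home, its origin lies 14 mm before the fence's front face, its x parallel to the fence.
- eraser: Loose white eraser 45 x 19 x 12 mm lying on a near corner of the board; origin: centre of its underside. Not to be moved.
- charm: Loose square wooden charm 50 x 50 x 12 mm lying on the table to the right of the board; origin: centre of its underside. Not to be moved.
- cup: Loose lidded paper coffee cup, 118 mm tall, 88 mm across the lid, left of the board; origin: centre of its underside. Not to be moved.
- pot: Loose white pot of pencils, pot 100 mm tall and 84 mm across, pencils up to 180 mm, right of the board; origin: centre of its underside. Not to be moved.
Things that resemble listed ones, but are neither listed nor needed, are in the scene too. Of the things that look like the strip, the largest one is meant.

How it is judged:
At the end, for the whole second after the job is handed in: The strip lies flat on the board in the bay, between the end stops, its long side along the back fence: its middle within 4 mm of touching the fence and its length parallel to the fence within 2 degrees; at rest (x of strip in the frame of board between -0.018 and -0.01 m and y of strip in the frame of board between -0.027 and 0.027 m and z of strip in the frame of board between 0.003 and 0.009 m and angle between the x axis of strip and the y axis of board, either way round below 0.035 rad and angle between strip's own z axis and vertical below 0.05 rad and linear speed of strip below 0.01 m/s).
It fails at once if the strip is lifted or tipped up off the board (height (world z) of strip above 0.014 m or angle between strip's own z axis and vertical above 0.12 rad).
It fails at once if the eraser is moved (distance of eraser from where it was at the start of the episode above 0.015 m).
It fails at once if the charm is moved (distance of charm from where it was at the start of the episode above 0.015 m).
It fails at once if the cup is moved or tipped (distance of cup from where it was at the start of the episode above 0.015 m or angle between cup's own z axis and vertical above 0.3 rad).
It fails at once if the pencil pot is moved or tipped (distance of pot from where it was at the start of the episode above 0.015 m or angle between pot's own z axis and vertical above 0.3 rad).
It also fails if it takes over 72 s, if anything falls off the work surface, if the arm or the gripper's body presses on something with over 40 N, if the wrist force passes 120 N, or if a joint passes its speed limit or range.

## Working session

There is one attempt and no reset: what is moved stays moved. The work goes in short steps, each a Python script; the robot and the scene stay as the last script left them, time stands still between calls to the robot, and variables do not carry over. Pictures are saved under pics/ and viewed, at most 10 in all, crops included, and the job is handed in when it is done.

```bash
ls; mkdir -p pics; python3 - <<'E'
from rig import *
import cv2,numpy as np
for n in("top","scene"):
    p,d=camera(n); cv2.imwrite(f"pics/{n}0.png",p[:,:,::-1]); np.save(f"pics/{n}0.npy",d)
    c=camera_params(n); print(n,c)
print(sense()["time_s"])
E
```

```text
pics
top {'K': array([[436.72110757,   0.        , 276.88960293],
       [  0.        , 436.72110757, 214.51064145],
       [  0.        ,   0.        ,   1.        ]]), 'position': array([0.25457842, 0.01507107, 1.21164425]), 'rotation': array([[-0.05420328, -0.97775226,  0.2026389 ],
       [-0.99850973,  0.05178388, -0.01722622],
       [ 0.00634955, -0.20327064, -0.979102  ]])}
scene {'K': array([[388.67335595,   0.        , 280.83472746],
       [  0.        , 388.67335595, 206.1968676 ],
       [  0.        ,   0.        ,   1.        ]]), 'position': array([ 1.37220531, -0.43907949,  0.70076353]), 'rotation': array([[ 0.4695432 ,  0.48879023, -0.73526409],
       [ 0.88290809, -0.25846029,  0.39200967],
       [ 0.00157393, -0.8332361 , -0.55291512]])}
0.1
```

View pics/top0.png

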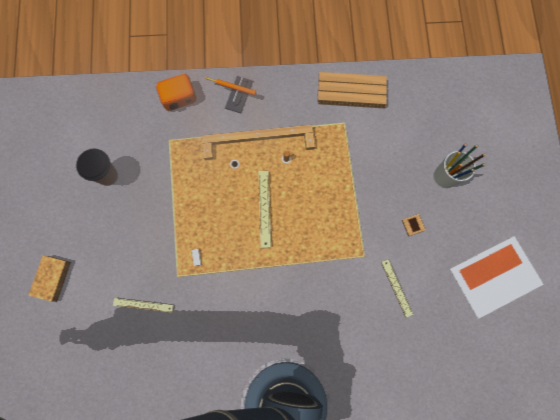

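View pics/scene0.png

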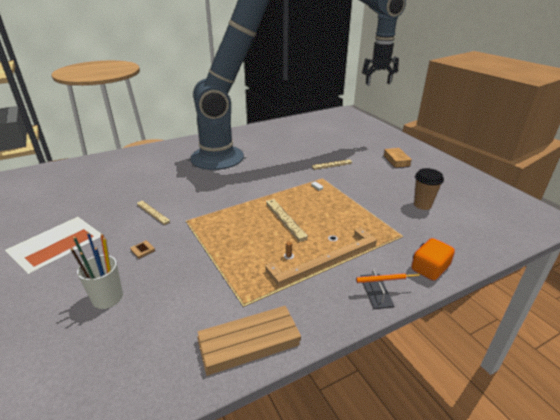

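Strip candidates in the top view are (265,209), the longest and on the board, and the shorter ones at (143,305) and (397,288) on the table. I choose (265,209). The peg looks to be at (286,158), with the empty ring at (235,163). I'll check both in a close crop.

```bash
python3 - <<'E'
import cv2
p=cv2.imread("pics/top0.png")[115:280,165:365]
cv2.imwrite("pics/crop0.png",cv2.resize(p,None,fx=3.6,fy=3.6,interpolation=cv2.INTER_CUBIC))
E
```

```text
(no output)
```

View pics/crop0.png

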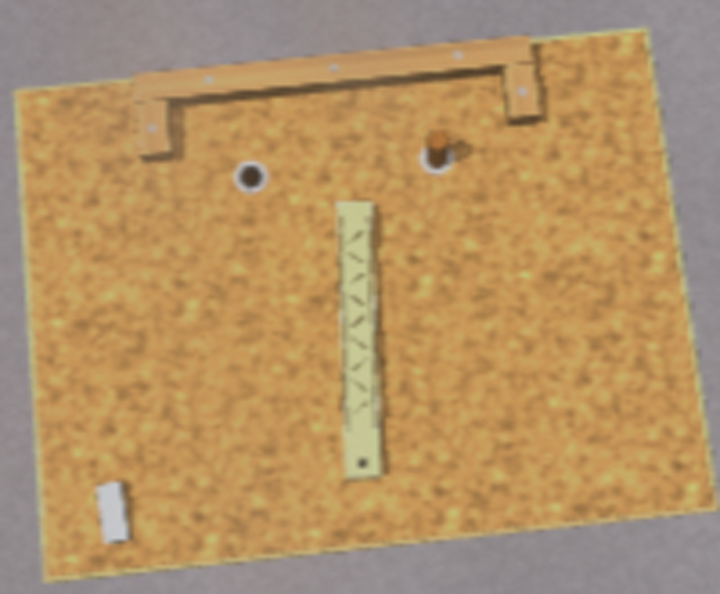

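The crop shows the burnt-border strip with its hanging hole. Its top corners are at crop (337,203), (373,202), (382,476) and (345,478). The peg foot is at (436,160), which is the right hole, and the empty ring is at (251,177). Next I fit the board and strip poses.

```bash
cat > h.py <<'E'
from rig import *
import cv2,numpy as np
def p2w(name,uv,z):
    c=camera_params(name); r=c["rotation"]@np.linalg.inv(c["K"])@np.r_[uv,1.0]
    return (c["position"]+r*(z-c["position"][2])/r[2])
def rigid(A,B):   # A board pts -> B world pts, 2D
    a,b=A.mean(0),B.mean(0); U,_,V=np.linalg.svd((A-a).T@(B-b)); R=V.T@np.diag([1,np.linalg.det(V.T@U.T)])@U.T
    return R,b-R@a
E
python3 - <<'E'
from h import *
f=lambda q:np.array(q)/3.6+[165-.36,115-.36]
M=[([15,90],[30,260]),([648,30],[30,-260]),([715,508],[-370,-260]),([45,580],[-370,260]),([251,177],[-65,75]),([436,160],[-65,-75])]
W=np.array([p2w("top",f(u),.006)[:2] for u,_ in M]); B=np.array([b for _,b in M])/1000
R,t=rigid(B,W); print("yaw",np.degrees(np.arctan2(R[1,0],R[0,0])),"t",t); print("res mm",np.round(1000*(B@R.T+t-W),1))
np.savez("board.npz",R=R,t=t)
S=np.array([p2w("top",f(u),.021)[:2] for u in([337,203],[373,202],[382,476],[345,478])]); b=(S-t)@R
print("strip board mm",np.round(b*1000,1),"sides",np.round(1000*np.linalg.norm(S-np.roll(S,1,0),axis=1)),"world",np.round(S,3))
for n,u,z in(("eraser",(113,512),.018),):print(n,np.round(((p2w("top",f(u),z)[:2])-t)@R*1000))
# detect by colour in both views
for n in("top","scene"):
    p=cv2.imread(f"pics/{n}0.png"); h=cv2.cvtColor(p,cv2.COLOR_BGR2HSV)
    for u in([(265,190),(265,230)] if n=="top" else [(285,218),(290,225)]): print(n,h[u[1],u[0]],h[u[1],u[0]+30])
    d=np.load(f"pics/{n}0.npy")
E
```

```text
yaw 2.883936908203124 t [0.72844441 0.03692861]
res mm [[ 1.7  1.3]
 [ 2.5 -0.5]
 [-3.  -2.7]
 [-1.8  2.3]
 [-0.1  0.2]
 [ 0.8 -0.6]]
strip board mm [[ -98.3    8.2]
 [-100.4  -20.1]
 [-317.7   -5.1]
 [-316.3   23.1]] sides [218.  28. 218.  28.] world [[0.63  0.04 ]
 [0.629 0.012]
 [0.411 0.016]
 [0.411 0.044]]
eraser [-323.  201.]
top [ 30  67 193] [ 17 146 199]
top [ 31  64 199] [ 19 136 200]
scene [ 22  81 220] [ 18 138 198]
scene [ 23  80 219] [ 16 139 184]
```

```bash
cat >> h.py <<'E'
_b=np.load("board.npz") if __import__("os").path.exists("board.npz") else None
Rb,tb=_b["R"],_b["t"]; YAW=np.arctan2(Rb[1,0],Rb[0,0])
def W(x,y,z): return np.r_[Rb@np.array([x,y])/1000+tb,z]      # board mm -> world m
def rot(deg):                                                # tool down, its x at deg from board x
    a=np.radians(deg)+YAW; c,s=np.cos(a),np.sin(a); return np.array([[c,s,0],[s,-c,0],[0,0,-1.]])
def tcp(): return np.round((sense()["position"][:2]-tb)@Rb*1000,1)
def strip(name="scene",save=None):
    p,_=camera(name); h=cv2.cvtColor(p,cv2.COLOR_RGB2HSV)
    if save: cv2.imwrite(save,p[:,:,::-1])
    m=cv2.inRange(h,(18,35,140),(40,108,255)); v,u=np.nonzero(m)
    c=camera_params(name); r=c["rotation"]@np.linalg.inv(c["K"])@np.stack([u,v,np.ones(len(u))])
    w=(c["position"][:,None]+r*(.021-c["position"][2])/r[2])[:2].T; b=(w-tb)@Rb*1000
    k=(b[:,0]>-380)&(b[:,0]<10)&(abs(b[:,1])<250)
    q=np.zeros_like(m); q[v[k],u[k]]=255; q=cv2.morphologyEx(q,cv2.MORPH_CLOSE,np.ones((5,5)))
    n,l,st,_=cv2.connectedComponentsWithStats(q); i=1+np.argmax(st[1:,4]); k&=l[v,u]==i
    (cx,cy),s,_=rc=cv2.minAreaRect(b[k].astype(np.float32)); bp=cv2.boxPoints(rc)
    e=max(bp[1]-bp[0],bp[2]-bp[1],key=np.linalg.norm); e=e/np.linalg.norm(e)*(1 if e[0]>0 else -1)
    return dict(c=np.round([cx,cy],1),dir=np.round(e,3),th=round(float(np.degrees(np.arctan2(e[0],-e[1]))),1),
      lead=np.round(np.array([cx,cy])+110*e,1),tail=np.round(np.array([cx,cy])-110*e,1),size=np.round(s,0))
E
python3 - <<'E'
from h import *
print(strip("scene"));print(strip("top"))
s=sense();print(s["tcp_rot"].round(2),s["joint_pos"])
for x,y,d in((-230,-45,0),(-300,0,0),(-293,108,-40),(-280,98,-50),(-60,60,0),(-40,100,0),(-40,0,0)):
    q=inverse_kinematics(W(x,y,.036),rot(d)); q2=inverse_kinematics(W(x,y,.036),rot(d+180)); print(x,y,d,None if q is None else np.round(q,2),None if q2 is None else np.round(q2[6],2))
E
```

```text
{'c': array([-202.,   -0.]), 'dir': array([ 0.998, -0.069], dtype=float32), 'th': 86.0, 'lead': array([-92.3,  -7.6]), 'tail': array([-311.8,    7.6]), 'size': array([ 29., 223.])}
{'c': array([-208.1,    2. ]), 'dir': array([ 0.998, -0.066], dtype=float32), 'th': 86.2, 'lead': array([-98.3,  -5.2]), 'tail': array([-317.8,    9.2]), 'size': array([ 30., 218.])}
[[-0.97  0.23 -0.  ]
 [ 0.23  0.97 -0.  ]
 [ 0.   -0.   -1.  ]] [-1.37188688  0.46914757 -0.0486182   1.53318707  0.02405852  1.14098351
 -0.08232589]
-230 -45 0 [-0.53  0.59  0.63  2.14 -0.63  0.6  -0.97] 1.83
-300 0 0 [-0.69  0.52  0.68  2.31 -0.69  0.52 -0.98] 1.75
-293 108 -40 [-1.08  0.64  0.91  2.27 -0.9   0.65 -1.71] 0.72
-280 98 -50 [-1.04  0.65  0.91  2.25 -0.89  0.66 -1.87] 0.61
-60 60 0 [-0.62  0.79  0.63  1.73 -0.61  0.82 -1.23] 1.51
-40 100 0 [-0.66  0.82  0.63  1.67 -0.61  0.86 -1.29] 1.45
-40 0 0 [-0.57  0.84  0.72  1.69 -0.69  0.88 -1.08] 1.63
```

```bash
python3 - <<'E'
from h import *
command_gripper(0.0,30)
movep(W(-228,-50,.12),rot(0))
move_l(W(-228,-50,.045),feed=.15)
hit=move_l(W(-228,-50,.022),feed=.02,until_force=4); z=sense()["position"][2]; print("touch",hit,z)
z+=.005; np.save("z.npy",z)
move_l(W(-228,-50,z),feed=.05)
print(move_l(W(-228,25,z),feed=.07),sense()["wrist_force"].round(1),tcp(),sense()["time_s"])
print(strip("top","pics/a_top.png"));print(strip("scene","pics/a_sc.png"))
E
python3 -c "
import cv2,numpy as np
a=cv2.imread('pics/a_top.png')[110:290,150:400];b=cv2.imread('pics/a_sc.png')[150:330,160:410]
cv2.imwrite('pics/a.png',cv2.resize(np.vstack([a,b]),None,fx=1.65,fy=1.65))"
```

```text
touch True 0.031090727663027035
False [ 0.1 -0.5  0.2] [-228.1   24.8] 6.5833
{'c': array([-275.5,   62.3]), 'dir': array([ 0.981, -0.195], dtype=float32), 'th': 78.7, 'lead': array([-167.6,   40.8]), 'tail': array([-383.4,   83.8]), 'size': array([30., 81.])}
{'c': array([-175.2,   40.1]), 'dir': array([ 0.981, -0.194], dtype=float32), 'th': 78.8, 'lead': array([-67.3,  18.8]), 'tail': array([-283.1,   61.4]), 'size': array([ 28., 173.])}
```

View pics/a.png

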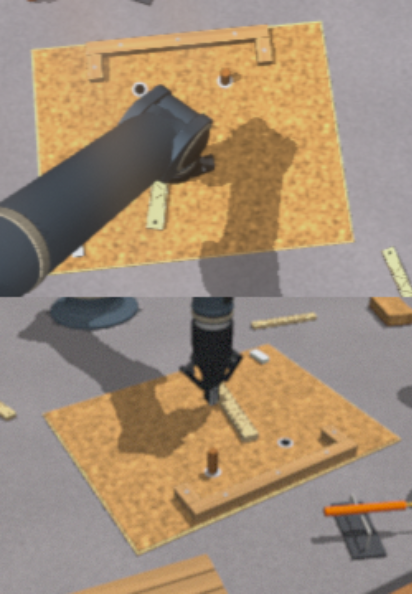

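The picture shows the pusher against the strip's right side. The strip has turned about 7° and shifted left, and its lead end is free at scene-crop (245,435). Next I push the tail end left.

```bash
python3 - <<'E'
from h import *
z=float(np.load("z.npy"))
move_l(W(-228,5,z),feed=.15)
move_l(W(-288,12,z),feed=.15)
move_l(W(-278,62,z),feed=.08)
move_l(W(-264,90,z),feed=.07); print(tcp())
move_l(W(-264,75,z),feed=.1)
move_l(W(-275,60,.14),feed=.3)
print(strip("scene","pics/b_sc.png"),strip("top","pics/b_top.png"),sense()["time_s"])
E
python3 -c "
import cv2,numpy as np
a=cv2.imread('pics/b_top.png')[110:290,150:400];b=cv2.imread('pics/b_sc.png')[150:330,160:410]
cv2.imwrite('pics/b.png',cv2.resize(np.vstack([a,b]),None,fx=1.65,fy=1.65))"
```

```text
[-263.9   90.2]
{'c': array([-183.8,   70.4]), 'dir': array([ 0.813, -0.583], dtype=float32), 'th': 54.3, 'lead': array([-94.4,   6.3]), 'tail': array([-273.2,  134.5]), 'size': array([ 29., 227.])} {'c': array([-119.3,   22.2]), 'dir': array([ 0.813, -0.582], dtype=float32), 'th': 54.4, 'lead': array([-29.8, -41.9]), 'tail': array([-208.7,   86.2]), 'size': array([30., 40.])} 9.8
```

View pics/b.png

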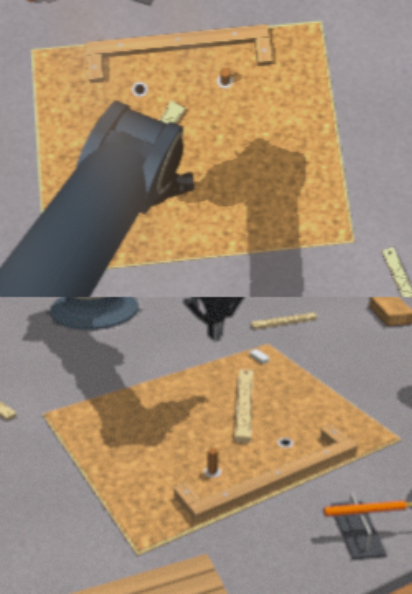

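The scene view shows the strip fully: θ≈54°, lead about (-102,9) and tail about (-281,138) in board mm. The axial push passes clear of the peg by roughly 24 mm, so I push on the tail end until the lead touches the fence.

```bash
python3 - <<'E'
from h import *
z=float(np.load("z.npy")); d=np.array([.813,-.583]); T=np.array([-281,138.])
a=rot(-35.6)
P=lambda s,zz:W(*(T+s*d),zz)
movep(P(-34,.10),a)
move_l(P(-34,z),feed=.2)
print("early hit",move_l(P(-13,z),feed=.08,until_force=8))
print(move_l(P(102,z),feed=.1,until_force=8),sense()["wrist_force"].round(1),tcp())
move_l(P(60,z),feed=.2)
move_l(P(40,.14),feed=.3)
print(strip("scene","pics/c_sc.png"),strip("top")["th"],sense()["time_s"])
E
python3 -c "
import cv2
b=cv2.imread('pics/c_sc.png')[170:310,170:410]
cv2.imwrite('pics/c.png',cv2.resize(b,None,fx=3,fy=3))"
```

```text
early hit False
False [-0.1  0.1 -0.8] [-198.3   78.8]
{'c': array([-89.6,   2. ]), 'dir': array([ 0.819, -0.574], dtype=float32), 'th': 55.0, 'lead': array([  0.4, -61.2]), 'tail': array([-179.7,   65.1]), 'size': array([ 31., 226.])} 54.4 13.6
```

View pics/c.png

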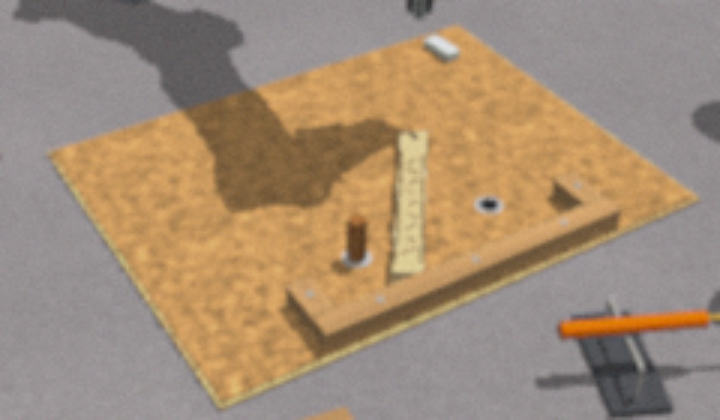

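The strip is now angled past the peg, left of it, with its lead end at the fence (crop (405,270)). Next I swing the tail round.

```bash
python3 - <<'E'
from h import *
z=float(np.load("z.npy"))
movep(W(-196,30,.09),rot(-35.6))
move_l(W(-196,30,z),feed=.2)
move_l(W(-188,41,z),feed=.08)
move_l(W(-156,84,z),rot(-55),feed=.06); print(sense()["wrist_force"].round(1),tcp())
move_l(W(-166,74,z),feed=.15)
move_l(W(-190,60,.14),feed=.3)
print(strip("scene","pics/d_sc.png"),strip("top"),sense()["time_s"])
E
```

```text
[-0.4  0.1 -0.6] [-156.2   83.9]
{'c': array([-78.1,  14.5]), 'dir': array([ 0.528, -0.849], dtype=float32), 'th': 31.9, 'lead': array([-20. , -78.9]), 'tail': array([-136.1,  107.9]), 'size': array([ 33., 235.])} {'c': array([-66.6, -24.4]), 'dir': array([ 0.524, -0.851], dtype=float32), 'th': 31.6, 'lead': array([  -8.9, -118.1]), 'tail': array([-124.3,   69.2]), 'size': array([ 42., 124.])} 16.7583
```

θ is 31.9°, as planned. Lead is about (-31,-74) and tail about (-147,113). Next comes the axial push in behind the peg, then I swing the tail toward the fence.

```bash
python3 - <<'E'
from h import *
z=float(np.load("z.npy")); d=np.array([.528,-.849]); T=np.array([-147,113.])
P=lambda s,zz:W(*(T+s*d),zz)
movep(P(-36,.09),rot(-58))
move_l(P(-36,z),feed=.2)
print("early",move_l(P(-14,z),feed=.08,until_force=8))
print(move_l(P(22,z),feed=.06,until_force=8),sense()["wrist_force"].round(1),tcp())
move_l(P(0,z),feed=.2); move_l(P(-20,.13),feed=.3)
print(strip("scene","pics/e0_sc.png"))
movep(W(-156,45,.08),rot(-58))
move_l(W(-156,45,z),feed=.2)
move_l(W(-140,55,z),feed=.08)
print(move_l(W(-88,84,z),rot(-83),feed=.06,until_force=12),sense()["wrist_force"].round(1),tcp())
move_l(W(-105,80,z),feed=.15); move_l(W(-160,60,.14),feed=.3)
print(strip("scene","pics/e_sc.png"),sense()["time_s"])
E
python3 -c "
import cv2
b=cv2.imread('pics/e_sc.png')[170:310,170:410]
cv2.imwrite('pics/e.png',cv2.resize(b,None,fx=3,fy=3))"
```

```text
early False
False [0.5 0.3 0.1] [-135.3   94.1]
{'c': array([-61.3, -13.2]), 'dir': array([ 0.517, -0.856], dtype=float32), 'th': 31.1, 'lead': array([  -4.4, -107.3]), 'tail': array([-118.2,   80.9]), 'size': array([ 33., 222.])}
False [ 0.1 -0.7 -0.3] [-88.3  83.9]
{'c': array([-41.9,  -6.4]), 'dir': array([ 0.129, -0.992], dtype=float32), 'th': 7.4, 'lead': array([ -27.7, -115.5]), 'tail': array([-56. , 102.7]), 'size': array([ 40., 221.])} 22.8417
```

View pics/e.png

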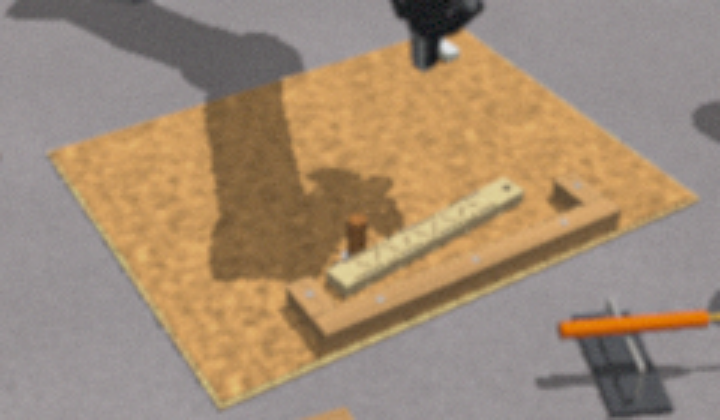

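The picture shows the strip behind the peg between the stops, at θ≈7° and y≈-5. I press it onto the fence next.

```bash
python3 - <<'E'
from h import *
z=float(np.load("z.npy"))
movep(W(-95,40,.09),rot(0)); move_l(W(-95,40,z),feed=.2)
for y in(40,-35,40,0):
    move_l(W(-75,y,z),feed=.15)
    print(y,move_l(W(-30,y,z),feed=.05,until_force=8),sense()["wrist_force"].round(1),tcp())
    move_l(W(-65,y,z),feed=.1)
move_l(W(-110,0,z),feed=.2); move_l(W(-180,30,.16),feed=.3)
print(strip("scene","pics/f_sc.png"),strip("top","pics/f_top.png"),sense()["time_s"])
E
python3 -c "
import cv2,numpy as np
b=cv2.imread('pics/f_sc.png')[210:310,230:410];a=cv2.imread('pics/f_top.png')[115:215,170:350]
cv2.imwrite('pics/f.png',cv2.resize(np.vstack([a,b]),None,fx=3,fy=3,interpolation=cv2.INTER_CUBIC))"
```

```text
40 True [-0.6  0.6  0.4] [-37.9  39. ]
-35 True [ 0.4 -0.2 -0.3] [-37.6 -34.9]
40 True [ 0.2 -0.  -0.6] [-37.7  39.8]
0 True [ 0.2 -0.5  0.7] [-37.5   0.1]
{'c': array([-11.8, -10.1]), 'dir': array([ 0.009, -1.   ], dtype=float32), 'th': 0.5, 'lead': array([ -10.8, -120.1]), 'tail': array([-12.8,  99.9]), 'size': array([ 25., 221.])} {'c': array([-13.3, -77.1]), 'dir': array([ 0.003, -1.   ], dtype=float32), 'th': 0.2, 'lead': array([ -13. , -187.1]), 'tail': array([-13.7,  32.9]), 'size': array([28., 82.])} 32.1167
```

View pics/f.png

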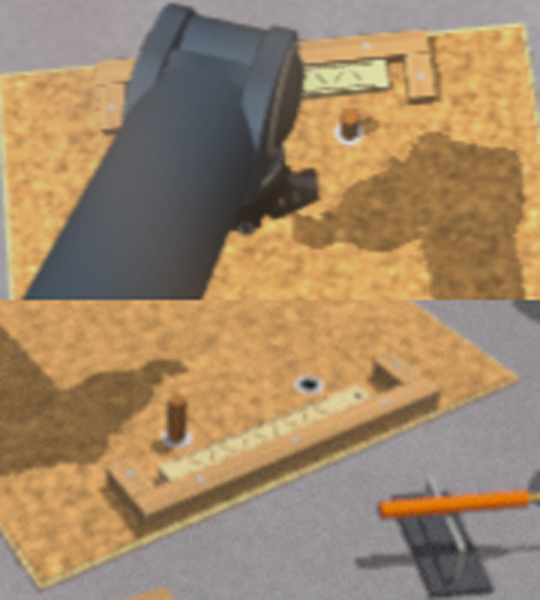

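The strip lies flush. All four press contacts came in within 0.4 mm of each other in x, θ is below 0.5°, and the middle is at y≈-9 mm, within ±27.

```bash
python3 -c "
from rig import *
sleep(.3); print(finish_job())"
```

```text
the job is handed in; nothing more can be done
None
```

The job is handed in at about 32 s of the 72 s allowed: by my last measurement the strip lies flush along the back fence between the end stops (θ under 0.5°, middle at y ≈ -9 mm). It was only ever slid, and I kept the arm clear of the eraser, charm, cup and pencil pot.

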